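Set the depth stop of a bench press to a lino block

TASK

Set the depth stop of the little bench press to the lino block lying in it: gently press the lever down by its grip until you feel the resistance firm up, no harder, and let go, as it stays there. With the press still closed, push the brass collar down its rod until it sits on the lug, to note how far the press travelled. Then lift the lever all the way up again, leaving the collar where you set it and everything else on the table alone.

Things in the scene. Friction and masses are not known exactly. Their poses are not given: they have to be found in the camera images.
- lever (a joint): angle in rad of the press's lever about its level hinge: 0 = up against its top stop, where the lever rises 0.55 rad above level towards the front of the press; grows as the grip is pressed down. The ram sinks 30 mm per rad. Friction holds lever and ram wherever they are left. The platen meets the block somewhere between 0.35 and 0.95 rad, differently each time
- lever_grip (a point): middle of the black rubber grip of the lever, a round bar 24 mm thick, 100 mm long along the lever, 150 mm from the hinge; moves with the lever in an upright plane. Pressing it down takes 2 to 3 N while free, then about 2.5 N more per mm once the platen is on the block; 7 to 10 N, reached slowly, is firm enough, 20 N and more bruises the block. Lifting it takes about 9 N
- lever_hinge (a point): centre of the lever's hinge at the right-hand side of the press, 205 mm above the table; fixed to the press. Its x axis points level from the front of the press (lever side, towards the robot) to its back, y along the hinge to the left, z up
- ram: steel ram, 26 mm square, that slides straight down in the press head, with a felt-faced platen 110 x 130 mm at its foot over a carved lino block (grey top on wood) of unknown height. Origin on the ram's axis at table height when the lever is up; it sinks with the ram. z up, x to the back of the press
- collar: brass stop collar on the upright 10 mm steel depth rod at the left of the ram; origin at the centre of its underside. Foot 30 mm wide and 16 mm tall, flange 40 mm wide and 6 mm thick on top (top face 22 mm above the origin). The rod rides with the ram, and ends up to 36 mm above the flange. The collar slides along the rod with 3 N of friction and stays where it is left
- lug_top (a point): top face of the fixed cast lug that the depth rod passes through, on the rod's axis, 217 mm above the table. The collar starts 34 to 42 mm above it and sinks with the ram; its underside sits here when it is pushed home. x to the back of the press, z up. Within 35 mm of the axis only the rod stands higher than the collar
- brayer: ink roller with a wooden handle, 180 mm long, lying left of the press; leave it alone. Origin at its underside
- marker_blue: black marker pen with a blue cap, 135 mm long, 19 mm thick, lying in front of the press; leave it alone. Origin at the middle of its underside
- marker_orange: black marker pen with an orange cap, 135 mm long, 19 mm thick, lying on the table; leave it alone. Origin at the middle of its underside
- brush_jar: steel tin 72 mm wide and 100 mm tall full of paint brushes up to 220 mm high; leave it alone. Origin at the centre of its underside
- pump_bottle: white pump bottle 64 mm wide, 170 mm tall; leave it alone. Origin at the centre of its underside
- tumbler: clear glass tumbler 72 mm wide, 100 mm tall; leave it alone. Origin at the centre of its underside
- spare_block: spare lino block 100 x 80 x 22 mm with a brown top; leave it alone. Origin at the centre of its underside
- gouge: carving gouge with a wooden handle, 150 mm long, lying right of the press; leave it alone. Origin at the middle of its underside

How it is judged:
By the outcome, as a careful person would: the job done as asked, in the order asked, and still so for the second after the job is handed in, with the robot touching nothing.
It also fails if it takes over 72 s, if anything falls off the work surface, if the arm or the gripper's body presses on something with over 40 N, if the wrist force passes 120 N, or if a joint passes its speed limit or range.

ROBOT

A 6-joint arm with a two-finger parallel gripper is mounted at the origin on the work surface. World frame = base frame: x ahead of the robot, y to its left, z up, the work surface at z = 0. Lengths are in m, angles in rad, forces in N, time in s.
With the tool pointing down it reaches from about 0.4 to 0.825 m from the base axis. Payload 7 kg.
Tool frame: the origin (TCP) lies midway between the tips of the shut fingers; the grasp point (between the pads) lies 19 mm behind it (robot.pinch_z is the distance from the TCP to the grasp point, in m); x points along the fingers, y is the direction in which the jaws open and shut, and the axes are right-handed (so a half turn about x gives the same grasp; the last joint's range is limited). The gripper opens to 88 mm and grips with 3 to 60 N. Pads are 19 mm wide; open, the fingers measure 130 mm over their backs; the gripper's body (78 mm by 193 mm) begins 47 mm behind the grasp point.
Start: joints at [-0.961, 0.359, 0.012, 0, -1.224, -0.288], TCP at [0.213, -0.64, 0.227] pointing down, gripper open.
Joint ranges: [-3.07, 3.07], [-1.43, 2.12], [-1.02, 1.25], [-3.03, 1.67], [-3.05, -0], [-3.03, 3.03]. Speed limits (rad/s): [2.39, 2.39, 3.01, 3.14, 3.14, 3.14].

INTERFACE

Orientations are given as a unit quaternion [x, y, z, w].
In Python, from plant import robot gives the robot as it stands.
- The arm moves only by the tool play_rows, never from a script. Its argument "deltas" is a list of rows, each a list of 2 entries, a list of its own where there are three numbers: the shift along the tool's x, y, z in mm, then the turn, a rotation vector about the tool's x, y, z in degrees. A call has 1 to 10 rows; each row shifts and turns the commanded pose from where the row before left it, along the tool's axes as they then stand; what a row does not reach is not made up. A row lasts 1/10 s, in which the tool goes at most 50 mm and 8.59 degrees, less where a joint would pass 70% of its speed; a pose out of reach is approached as far as the arm can. A call is refused whole if a number of a shift passes 50 or a number of a turn 8.59, either way. A call with a gripper value outside its range is refused whole. "grip" is the gripper command: -1 is fully open, 1 is shut, values between are in proportion, set as the call begins (left out, the last holds). The fingers move at their own pace and stop on an object; "squeeze" is the grip in N (left out, the last holds). Time passes only in rows, so rows that do not move let the fingers close. It gives the time, the measured TCP pose, the force and the opening at its end, in the units of the state.
- robot.get_state(): the state, without advancing time (a new reading comes with each control period).
- robot.capture(name): name is "scene" or "side" or "wrist"; returns a dict with "img" (480x640x3 uint8, red, green, blue), "vfov" (degrees; the focal length in pixels is half the picture's height over the tangent of half this angle, whatever the lens; pixels are square), "cx", "cy" (the principal point, pixels), "view" (4x4, takes a point from world to camera coordinates). Camera axes: x right, y down, z forward; pixel columns grow to the right and rows downward; lengths in m; the calibration is good to about 2 mm. A picture is of the moment at which its call begins. There is no depth.
- robot.finish_job(): hands the job in, once; it reports no verdict.
The state is a dict: "t": time; "joint_positions": joint angles; "joint_vel": joint speeds; "effort": joint torques, N m; "position": TCP position; "tool_rot": TCP orientation; "ft_force": force on the tool from outside, world axes, zero at the start; "torque": the same for the moment, N m; "opening": finger opening in m.
Only numpy, scipy, OpenCV 4.12 (cv2) and the standard library are available. Lean on these libraries where they do the work, as an engineer would, in place of code of your own. Each camera call takes 0.05 s, during which the arm holds its last target. There are 200 camera calls.

## Working session

There is one attempt and no reset: what is moved stays moved. The work goes in short steps, Python scripts to look and compute and a tool call to move; the robot and the scene stay as the last step left them, time stands still between calls to the robot, and variables do not carry over. Pictures are saved under pics/ and viewed, about 8 in all and at most 12, crops included, and the job is handed in when it is done.

Besides the shell and the picture viewer there is one more tool, called after "Emit:" as name(argument=value, ...), one argument or row to a line, values as JSON. play_rows: Moves the arm, as the interface text tells. Its arguments: {"type":"object","properties":{"deltas":{"type":"array"},"grip":{"type":"number"},"squeeze":{"type":"number"}},"required":["deltas"]}

```bash
mkdir -p pics
cat > h.py <<'E'
import numpy as np,cv2,pickle
from plant import robot
def cap(n,f):
    c=robot.capture(n); cv2.imwrite(f'pics/{f}.png',c['img'][:,:,::-1]); pickle.dump(c,open(f'pics/{f}.pkl','wb')); return c
def load(f): return pickle.load(open(f'pics/{f}.pkl','rb'))
def ray(c,u,v):
    f=240/np.tan(np.radians(c['vfov'])/2); V=np.array(c['view']); R=V[:3,:3]; o=-R.T@V[:3,3]
    d=R.T@np.array([(u-c['cx'])/f,(v-c['cy'])/f,1]); return o,d/np.linalg.norm(d)
def atz(c,u,v,z):
    o,d=ray(c,u,v); return o+d*(z-o[2])/d[2]
def tri(*obs):
    A=0;b=0
    for c,u,v in obs:
        o,d=ray(c,u,v); P=np.eye(3)-np.outer(d,d); A=A+P; b=b+P@o
    p=np.linalg.solve(A,b); return p,[np.linalg.norm((np.eye(3)-np.outer(ray(c,u,v)[1],ray(c,u,v)[1]))@(p-ray(c,u,v)[0])) for c,u,v in obs]
def proj(c,p):
    f=240/np.tan(np.radians(c['vfov'])/2); V=np.array(c['view']); q=V[:3,:3]@p+V[:3,3]; return q[:2]/q[2]*f+[c['cx'],c['cy']]
E
python3 - <<'E'
from h import *
for n in('scene','side'):
    c=cap(n,n+'0'); print(n,c['vfov'],np.round(ray(c,320,240),3))
print(robot.get_state())
E
```

```text
scene 48.832297893064734 [[ 1.456  0.673  1.019]
 [-0.659 -0.464 -0.592]]
side 49.38969198916638 [[ 0.3   -1.209  0.924]
 [ 0.189  0.836 -0.516]]
{'t': 0.1, 'joint_positions': array([-9.60891209e-01,  3.59319911e-01,  1.11462634e-02, -2.89679694e-04,
       -1.22411793e+00, -2.88103097e-01]), 'joint_vel': array([ 0.00103152, -0.00328845,  0.00384586,  0.0018982 , -0.00023172,
        0.00078797]), 'effort': array([-1.39893877e-03, -5.84164524e+01,  2.93752724e+01,  7.01563731e+00,
        1.02125737e-02, -5.96063069e-05]), 'position': array([ 0.21331369, -0.63993948,  0.22571494]), 'tool_rot': array([-0.11273141,  0.69812142,  0.11376751,  0.69783599]), 'ft_force': array([-0.06844393, -0.46297186, -0.06382987]), 'torque': array([-0.00718395,  0.03341521,  0.00327383]), 'opening': 0.08805661288073185}
```

View pics/scene0.png

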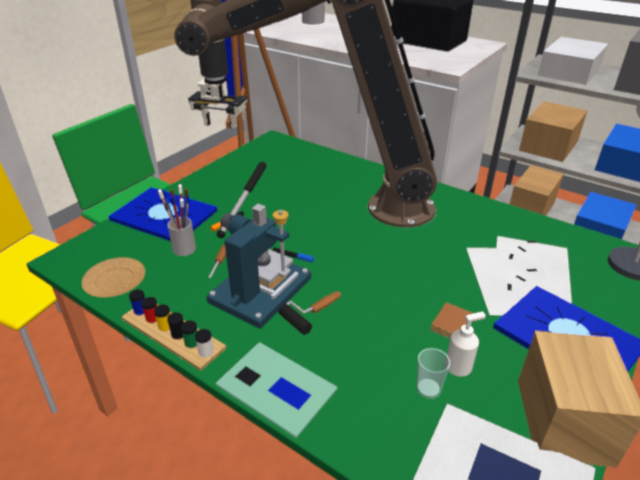

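View pics/side0.png

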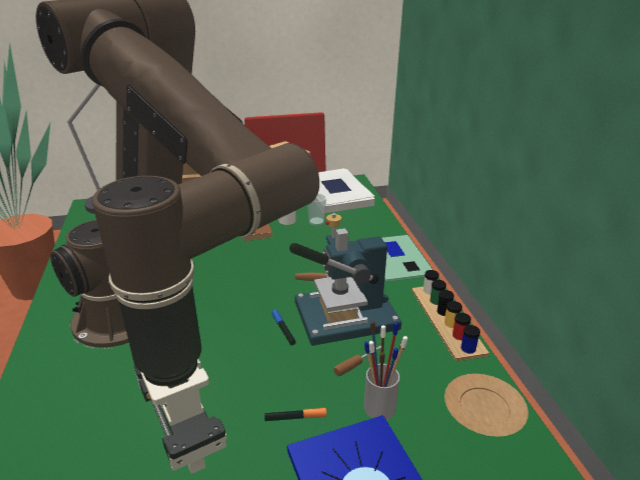

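The press sits at about (260,260) in the scene view and (350,280) in the side view. In the side view the lever grip runs roughly (292,247) to (328,262). I'll enlarge both.

Run:
```python
import cv2,numpy as np
a=cv2.imread('pics/scene0.png')[150:340,195:355]; b=cv2.imread('pics/side0.png')[200:350,260:420]
a=cv2.resize(a,None,fx=3,fy=3,interpolation=3)[:570,:400*2]; b=cv2.resize(b,None,fx=5,fy=5,interpolation=3)[:600]
a=cv2.resize(cv2.imread('pics/scene0.png')[155:305,200:340],None,fx=4,fy=4,interpolation=3)
cv2.imwrite('pics/a.png',a);cv2.imwrite('pics/b.png',b[:600])
```

```text
(no output)
```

View pics/a.png

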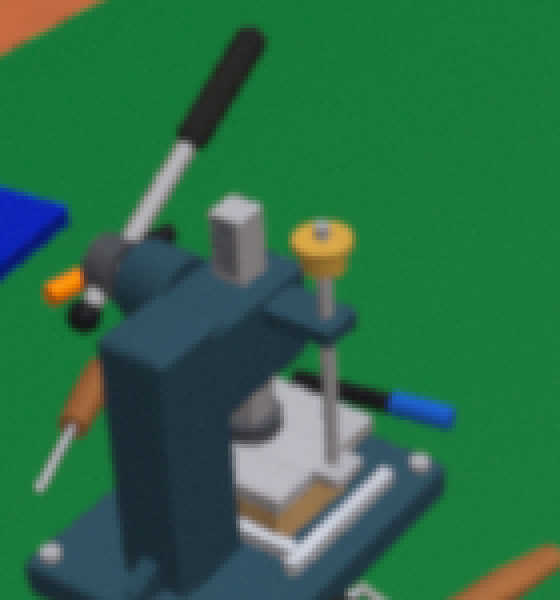

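View pics/b.png

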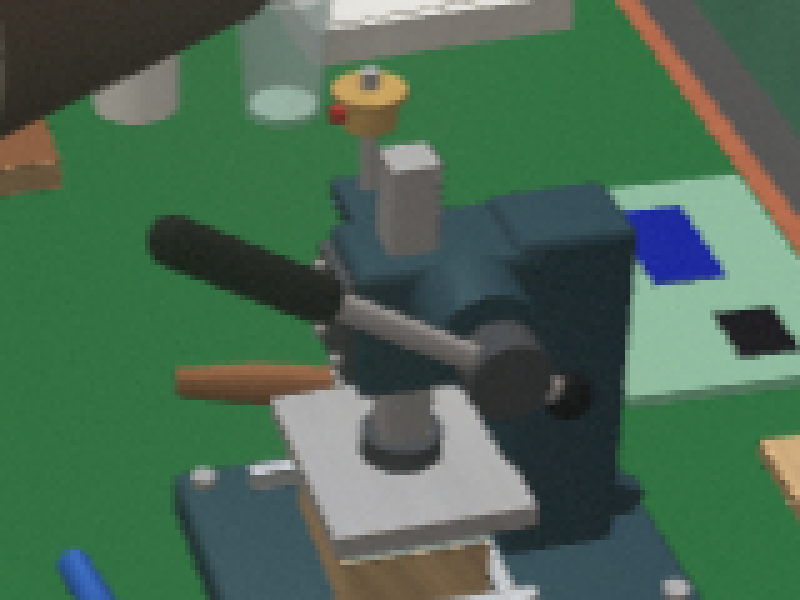

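Run:
```python
from h import *
s,d=load('scene0'),load('side0')
S=lambda x,y:(s,200+x/4,155+y/4); D=lambda x,y:(d,260+x/5,200+y/5)
P={}
for n,a,b in [('tip',(252,40),(168,240)),('inner',(193,138),(330,293)),('hub',(105,262),(510,368)),('rodtop',(322,224),(370,70)),('flange',(323,240),(370,90)),('ramtop',(236,208),(410,157)),('collbot',(325,272),(370,133)),
 ('rodlug',(326,308),(369,188))]:
    p,e=tri(S(*a),D(*b)); P[n]=p; print(n,np.round(p*1000,1),np.round(np.array(e)*1000,1))
v=P['tip']-P['inner'];print(np.linalg.norm(v),np.degrees(np.arctan2(v[1],v[0])),np.arctan2(v[2],np.hypot(v[0],v[1])))
m=(P['tip']+P['inner'])/2; w=m-P['hub'];print(m,np.linalg.norm(w),np.degrees(np.arctan2(w[1],w[0])))
```

```text
tip [ 461.5 -226.5  304. ] [0.7 0.7]
inner [ 537.4 -220.3  262. ] [1.5 1.5]
hub [ 628.  -223.6  207.7] [0.5 0.5]
rodtop [597.5 -54.9 285.5] [0.7 0.7]
flange [597.7 -54.6 273.5] [0.8 0.8]
ramtop [ 600.7 -125.1  273. ] [0.9 0.9]
collbot [597.7 -54.8 248.3] [1.3 1.3]
rodlug [596.3 -57.8 217.2] [2.3 2.3]
0.08699298491349985 -175.37427443077473 0.504732257501101
[ 0.49944868 -0.22338462  0.28300276] 0.1489576003239558 179.9011778150114
```

```bash
cat >> h.py <<'E'
from scipy.spatial.transform import Rotation as Ro
def to(p,R=None):
    s=robot.get_state(); Q=Ro.from_quat(s['tool_rot']); R=Q if R is None else R
    print('t',s['t'],'pos',np.round(s['position']*1000,1),'F',np.round(s['ft_force'],1),'open',round(s['opening'],4))
    print('rotvec deg (tool)',np.round((Q.inv()*R).as_rotvec(degrees=True),2),'shift cur axes',np.round(Q.inv().apply(np.array(p)-s['position'])*1000,1),'shift in target axes',np.round(R.inv().apply(np.array(p)-s['position'])*1000,1))
def down(yaw,pitch=0): # tool x down, tool y = +world y turned by yaw(deg); pitch about tool y
    return Ro.from_euler('z',yaw,degrees=True)*Ro.from_matrix(np.array([[0,0,1],[0,1,0],[-1,0,0]]).astype(float))*Ro.from_euler('y',pitch,degrees=True)
E
python3 - <<'E'
from h import *
s,d=load('scene0'),load('side0')
print(atz(s,181,222,.1),atz(d,380,375,.1),'jar'); print(atz(d,297,413,.01),'orange',atz(d,284,327,.01),'blue')
print(Ro.from_quat(robot.get_state()['tool_rot']).as_matrix().round(2))
to([.5,-.223,.36],down(1)); print(proj(s,np.array([.63,-.05,0])))
E
```

```text
[ 0.60604154 -0.4516433   0.1       ] [ 0.60653323 -0.44918768  0.1       ] jar
[ 0.42650121 -0.43676025  0.01      ] orange [ 0.44423855 -0.14757671  0.01      ] blue
[[-0.   -0.32  0.95]
 [ 0.    0.95  0.32]
 [-1.    0.   -0.  ]]
t 0.1 pos [ 213.3 -639.9  225.7] F [-0.1 -0.5 -0.1] open 0.0881
rotvec deg (tool) [17.43 -0.02 -0.08] shift cur axes [-133.9  305.1  403.8] shift in target axes [-134.3  411.9  293.9]
[278.60176301 302.10492709]
```

Emit:
play_rows(
  deltas=[
    [[-27, 0, 0], [3.5, 0, 0]],
    [[-27, 0, 0], [3.5, 0, 0]],
    [[-27, 0, 0], [3.5, 0, 0]],
    [[-27, 0, 0], [3.5, 0, 0]],
    [[-27, 0, 0], [3.4, 0, 0]],
    [[0, 20, 14], [0, 0, 0]],
    [[0, 28, 20], [0, 0, 0]],
    [[0, 28, 20], [0, 0, 0]],
    [[0, 28, 20], [0, 0, 0]],
    [[0, 28, 20], [0, 0, 0]],
  ],
  grip=1,
  squeeze=20,
)

```text
t: 1.1
position: [0.3055, -0.5054, 0.3611]
tool_rot: [-0.006, 0.707, 0.007, 0.707]
ft_force: [0.4, -0.3, 0.2]
opening: 0.0132
```

Emit:
play_rows(
  deltas=[
    [[0, 28, 20], [0, 0, 0]],
    [[0, 28, 20], [0, 0, 0]],
    [[0, 28, 20], [0, 0, 0]],
    [[0, 28, 20], [0, 0, 0]],
    [[0, 28, 20], [0, 0, 0]],
    [[0, 28, 20], [0, 0, 0]],
    [[0, 28, 20], [0, 0, 0]],
    [[0, 28, 20], [0, 0, 0]],
    [[0, 28, 20], [0, 0, 0]],
    [[0, 14, 10], [0, 0, 0]],
  ],
)

```text
t: 2.1
position: [0.4912, -0.2352, 0.3611]
tool_rot: [-0.007, 0.707, 0.007, 0.707]
ft_force: [-0.1, -0.2, 0.1]
opening: 0.0006
```

Run:
```python
from h import *
to([.5,-.223,.31],down(1))
cap('side','side1')
```

```text
t 2.1 pos [ 491.2 -235.2  361.1] F [-0.1 -0.2  0.1] open 0.0006
rotvec deg (tool) [ 0.13 -0.03 -0.03] shift cur axes [51.1 12.   9.1] shift in target axes [51.1 12.1  9. ]
```

Emit:
play_rows(
  deltas=[
    [[10, 4, 3], [0, 0, 0]],
    [[15, 4, 3], [0, 0, 0]],
    [[15, 4, 3], [0, 0, 0]],
    [[8, 0, 0], [0, 0, 0]],
    [[3, 0, 0], [0, 0, 0]],
    [[2, 0, 0], [0, 0, 0]],
    [[2, 0, 0], [0, 0, 0]],
    [[2, 0, 0], [0, 0, 0]],
    [[1, 0, 0], [0, 0, 0]],
    [[1, 0, 0], [0, 0, 0]],
  ],
)

```text
t: 3.15
position: [0.499, -0.2251, 0.3027]
tool_rot: [-0.006, 0.707, 0.006, 0.707]
ft_force: [0.0, 0.8, 0.2]
opening: 0.0003
```

Emit:
play_rows(
  deltas=[
    [[2, 1, -1], [0, 0, 0]],
    [[2, 1, -1], [0, 0, 0]],
    [[2, 0, -1], [0, 0, 0]],
    [[2, 0, -1], [0, 0, 0]],
    [[3, 0, -1], [0, 0, 0]],
    [[3, 0, -1], [0, 0, 0]],
    [[3, 0, -1], [0, 0, 0]],
    [[3, 0, -1], [0, 0, 0]],
    [[3, 0, -1], [0, 0, 0]],
    [[3, 0, -1], [0, 0, 0]],
  ],
)

```text
t: 4.15
position: [0.4888, -0.2232, 0.2762]
tool_rot: [-0.006, 0.707, 0.006, 0.707]
ft_force: [-1.2, -0.6, 2.9]
opening: 0.0004
```

Emit:
play_rows(
  deltas=[
    [[3, 0, -1], [0, 0, 0]],
    [[3, 0, -1], [0, 0, 0]],
    [[3, 0, -1], [0, 0, 0]],
    [[3, 0, -1], [0, 0, 0]],
    [[2, 0, -1], [0, 0, 0]],
    [[2, 0, -1], [0, 0, 0]],
    [[1, 0, 0], [0, 0, 0]],
    [[1, 0, 0], [0, 0, 0]],
    [[0, 0, 0], [0, 0, 0]],
  ],
)

```text
t: 5.05
position: [0.4828, -0.2234, 0.2584]
tool_rot: [-0.006, 0.707, 0.006, 0.707]
ft_force: [0.5, -0.4, 1.3]
opening: 0.0002
```

Run:
```python
from h import *
to([.5,-.223,.31],down(1))
c=cap('side','side2'); d=cap('scene','scene2')
a=cv2.resize(c['img'][225:345,280:420,::-1],None,fx=5,fy=5,interpolation=3); 
cv2.imwrite('pics/c.png',a)
```

```text
t 5.05 pos [ 482.8 -223.4  258.4] F [ 0.5 -0.4  1.3] open 0.0002
rotvec deg (tool) [ 0.03 -0.02 -0.01] shift cur axes [-51.6   0.1  17.2] shift in target axes [-51.6   0.1  17.2]
```

View pics/c.png

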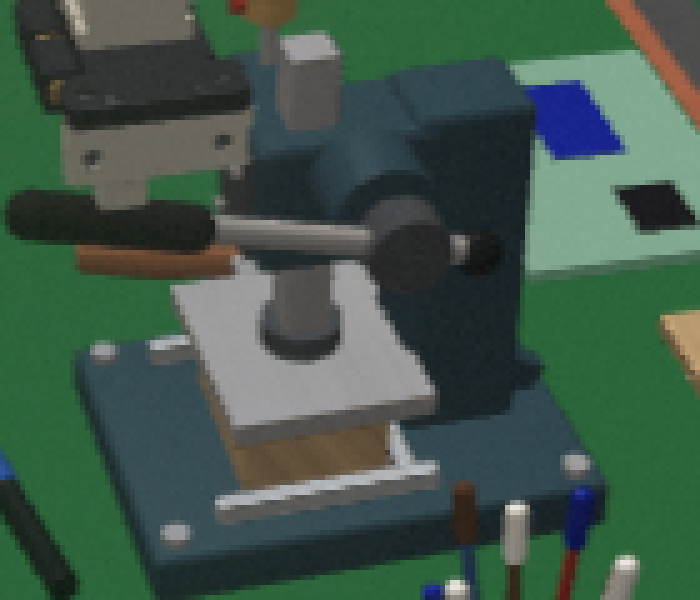

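Contact is on the grip's middle and the force is in the free range; the platen still looks clear of the block.

Emit:
play_rows(
  deltas=[
    [[1, 0, 0], [0, 0, 0]],
    [[1, 0, -0.2], [0, 0, 0]],
    [[1, 0, -0.2], [0, 0, 0]],
    [[1, 0, -0.2], [0, 0, 0]],
    [[1, 0, -0.2], [0, 0, 0]],
    [[1, 0, -0.2], [0, 0, 0]],
    [[1, 0, -0.2], [0, 0, 0]],
    [[1, 0, -0.2], [0, 0, 0]],
  ],
)

```text
t: 5.95
position: [0.4815, -0.2234, 0.2504]
tool_rot: [-0.006, 0.707, 0.006, 0.707]
ft_force: [-1.2, -0.8, 2.8]
opening: 0.0006
```

Emit:
play_rows(
  deltas=[
    [[0.7, 0, -0.1], [0, 0, 0]],
    [[0.7, 0, -0.1], [0, 0, 0]],
    [[0.7, 0, -0.1], [0, 0, 0]],
    [[0.7, 0, -0.1], [0, 0, 0]],
  ],
)

```text
t: 6.35
position: [0.4812, -0.2234, 0.2477]
tool_rot: [-0.006, 0.707, 0.006, 0.707]
ft_force: [-0.9, -0.1, 2.3]
opening: 0.0007
```

Emit:
play_rows(
  deltas=[
    [[0.75, 0, -0.1], [0, 0, 0]],
    [[0.75, 0, -0.1], [0, 0, 0]],
    [[0.75, 0, -0.1], [0, 0, 0]],
    [[0.75, 0, -0.1], [0, 0, 0]],
  ],
)

```text
t: 6.75
position: [0.4807, -0.2234, 0.2447]
tool_rot: [-0.006, 0.707, 0.006, 0.707]
ft_force: [-0.9, -0.0, 2.0]
opening: 0.0005
```

Emit:
play_rows(
  deltas=[
    [[0.75, 0, -0.1], [0, 0, 0]],
    [[0.75, 0, -0.1], [0, 0, 0]],
    [[0.75, 0, -0.1], [0, 0, 0]],
    [[0.75, 0, -0.1], [0, 0, 0]],
  ],
)

```text
t: 7.15
position: [0.4803, -0.2234, 0.2417]
tool_rot: [-0.006, 0.707, 0.006, 0.707]
ft_force: [-1.3, -0.2, 2.2]
opening: 0.0004
```

Emit:
play_rows(
  deltas=[
    [[0.75, 0, -0.1], [0, 0, 0]],
    [[0.75, 0, -0.1], [0, 0, 0]],
    [[0.75, 0, -0.1], [0, 0, 0]],
    [[0.75, 0, -0.1], [0, 0, 0]],
  ],
)

```text
t: 7.55
position: [0.4799, -0.2234, 0.2387]
tool_rot: [-0.006, 0.707, 0.006, 0.707]
ft_force: [-1.6, -0.1, 2.4]
opening: 0.0003
```

Emit:
play_rows(
  deltas=[
    [[0.75, 0, -0.1], [0, 0, 0]],
    [[0.75, 0, -0.1], [0, 0, 0]],
    [[0.75, 0, -0.1], [0, 0, 0]],
    [[0.75, 0, -0.1], [0, 0, 0]],
  ],
)

```text
t: 7.95
position: [0.4795, -0.2234, 0.2357]
tool_rot: [-0.006, 0.707, 0.006, 0.707]
ft_force: [-0.7, 0.5, 2.9]
opening: 0.0002
```

Emit:
play_rows(
  deltas=[
    [[0.75, 0, 0], [0, 0, 0]],
    [[0.75, 0, 0], [0, 0, 0]],
    [[0.75, 0, 0], [0, 0, 0]],
    [[0.75, 0, 0], [0, 0, 0]],
  ],
)

```text
t: 8.35
position: [0.4795, -0.2234, 0.2327]
tool_rot: [-0.006, 0.707, 0.006, 0.707]
ft_force: [-1.7, -0.0, 1.6]
opening: 0.0
```

Emit:
play_rows(
  deltas=[
    [[0.75, 0, 0], [0, 0, 0]],
    [[0.75, 0, 0], [0, 0, 0]],
    [[0.75, 0, 0], [0, 0, 0]],
    [[0.75, 0, 0], [0, 0, 0]],
  ],
)

```text
t: 8.75
position: [0.4795, -0.2234, 0.2297]
tool_rot: [-0.006, 0.707, 0.006, 0.707]
ft_force: [-1.0, -1.3, 1.8]
opening: 0.0008
```

Emit:
play_rows(
  deltas=[
    [[0.85, 0, 0], [0, 0, 0]],
    [[0.85, 0, 0], [0, 0, 0]],
    [[0.85, 0, 0], [0, 0, 0]],
    [[0.85, 0, 0], [0, 0, 0]],
  ],
)

```text
t: 9.15
position: [0.4795, -0.2234, 0.2262]
tool_rot: [-0.006, 0.707, 0.006, 0.707]
ft_force: [-1.9, 0.5, 2.0]
opening: 0.0001
```

Emit:
play_rows(
  deltas=[
    [[0.85, 0, 0], [0, 0, 0]],
    [[0.85, 0, 0], [0, 0, 0]],
    [[0.85, 0, 0], [0, 0, 0]],
    [[0.85, 0, 0], [0, 0, 0]],
  ],
)

```text
t: 9.55
position: [0.4795, -0.2235, 0.2236]
tool_rot: [-0.007, 0.707, 0.006, 0.707]
ft_force: [-5.2, 3.3, 11.1]
opening: 0.0006
```

Emit:
play_rows(
  deltas=[
    [[0, 0, 0], [0, 0, 0]],
  ],
)

```text
t: 9.65
position: [0.4795, -0.2235, 0.2237]
tool_rot: [-0.007, 0.707, 0.006, 0.707]
ft_force: [-4.3, 1.0, 7.9]
opening: 0.0004
```

Held force is 7.9 N, so it's firm. Releasing and moving to the collar.

Emit:
play_rows(
  deltas=[
    [[-3, 0, 0], [0, 0, 0]],
    [[-10, 0, 0], [0, 0, 0]],
    [[-25, 0, 0], [0, 0, 0]],
    [[-30, 0, 0], [0, 0, 0]],
    [[-30, 10, 6], [0, 0, 0]],
    [[-10, 28, 20], [0, 0, 0]],
    [[0, 30, 22], [0, 0, 0]],
    [[0, 30, 22], [0, 0, 0]],
    [[0, 30, 22], [0, 0, 0]],
    [[0, 30, 20], [0, 0, 0]],
  ],
  grip=0.59,
)

```text
t: 10.65
position: [0.5897, -0.062, 0.3316]
tool_rot: [-0.006, 0.707, 0.006, 0.707]
ft_force: [0.2, -0.5, -1.1]
opening: 0.0179
```

Run:
```python
from h import *
to([.5975,-.055,.30],down(1))
c=cap('side','side3'); d=cap('scene','scene3')
a=cv2.resize(c['img'][190:330,280:420,::-1],None,fx=4,fy=4,interpolation=3); 
b=cv2.resize(d['img'][160:300,210:310,::-1],None,fx=4,fy=4,interpolation=3); cv2.imwrite('pics/d.png',a[:, :400]); cv2.imwrite('pics/d.png',np.hstack([a[:,:400],b]))
```

```text
t 10.65 pos [589.7 -62.  331.6] F [ 0.2 -0.5 -1.1] open 0.0179
rotvec deg (tool) [ 0.04  0.05 -0.01] shift cur axes [31.6  6.8  7.9] shift in target axes [31.6  6.9  7.9]
```

View pics/d.png

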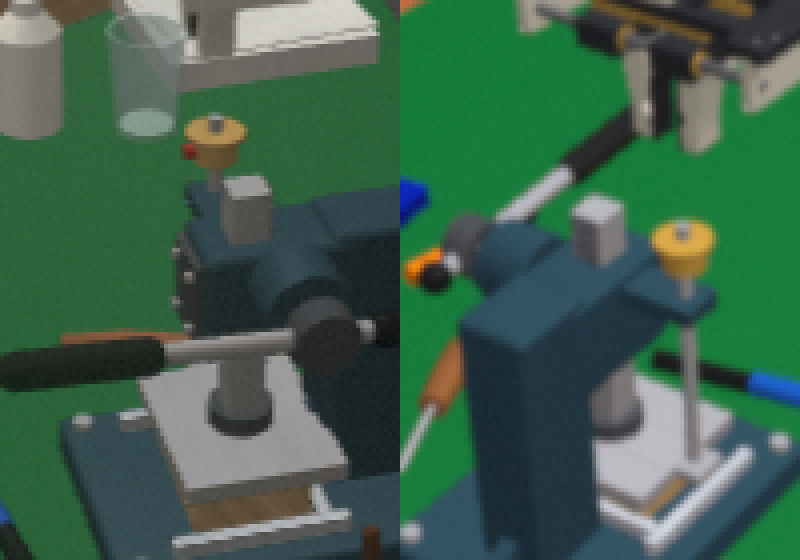

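Run:
```python
from h import *
s,d=load('scene3'),load('side3')
S=lambda x,y:(s,210+(x-400)/4,160+y/4); D=lambda x,y:(d,280+x/4,190+y/4)
for n,a,b in [('rodtop',(683,225),(215,118)),('flange',(683,241),(216,131)),('tipL_armend',(565,170),(165,352)),('ramtop',(598,205),(246,184)),('rodlug',(686,292),(215,187)) ]:
    p,e=tri(S(*a),D(*b)); print(n,np.round(p*1000,1),np.round(np.array(e)*1000,1))
# wrist-check: fingertip mid from known TCP
p=robot.get_state()['position']; print(proj(s,p), proj(d,p))
to([.5975,-.055,.30],down(1))
```

```text
rodtop [597.2 -55.1 269.3] [0.6 0.6]
flange [598.7 -53.9 258.6] [0.2 0.2]
tipL_armend [ 525.5 -224.6  211.6] [1.5 1.5]
ramtop [ 600.  -124.9  259.6] [0.8 0.8]
rodlug [598.1 -54.9 217.1] [0.9 0.9]
[279.56361484 194.22808892] [332.01972145 199.42395284]
t 10.75 pos [590.7 -60.2 330.4] F [-0.5  0.  -0.8] open 0.0183
rotvec deg (tool) [ 0.2  -0.03 -0.02] shift cur axes [30.4  5.1  7. ] shift in target axes [30.4  5.1  6.9]
```

Emit:
play_rows(
  deltas=[
    [[0, 2.5, 3.5], [0, 0, 0]],
    [[0, 2.5, 3.5], [0, 0, 0]],
    [[10, 0, 0], [0, 0, 0]],
    [[15, 0, 0], [0, 0, 0]],
    [[15, 0, 0], [0, 0, 0]],
    [[6, 0, 0], [0, 0, 0]],
    [[5, 0, 0], [0, 0, 0]],
    [[5, 0, 0], [0, 0, 0]],
    [[4, 0, 0], [0, 0, 0]],
    [[3, 0, 0], [0, 0, 0]],
  ],
)

```text
t: 11.75
position: [0.5967, -0.058, 0.2696]
tool_rot: [-0.006, 0.706, 0.007, 0.708]
ft_force: [-0.6, 7.2, 5.5]
opening: 0.0178
```

Emit:
play_rows(
  deltas=[
    [[2, 0, 0], [0, 0, 0]],
    [[2, 0, 0], [0, 0, 0]],
    [[2, 0, 0], [0, 0, 0]],
    [[2, 0, 0], [0, 0, 0]],
  ],
)

```text
t: 12.15
position: [0.5963, -0.0574, 0.2609]
tool_rot: [-0.006, 0.706, 0.007, 0.708]
ft_force: [-0.8, 6.8, 8.0]
opening: 0.0178
```

Emit:
play_rows(
  deltas=[
    [[0, 2, 0.5], [0, 0, 0]],
    [[0, 1, 0.5], [0, 0, 0]],
  ],
)

```text
t: 12.35
position: [0.5965, -0.0558, 0.2603]
tool_rot: [-0.007, 0.707, 0.006, 0.707]
ft_force: [-1.2, -0.9, 2.6]
opening: 0.0178
```

Run:
```python
from h import *
to([.5975,-.055,.239],down(1))
c=cap('side','side4'); d=cap('scene','scene4')
a=cv2.resize(c['img'][190:290,290:370,::-1],None,fx=5,fy=5,interpolation=3); 
b=cv2.resize(d['img'][160:260,240:320,::-1],None,fx=5,fy=5,interpolation=3); cv2.imwrite('pics/e.png',np.hstack([a,b]))
print(robot.get_state()['torque'])
```

```text
t 12.35 pos [596.5 -55.8 260.3] F [-1.2 -0.9  2.6] open 0.0178
rotvec deg (tool) [ 0.04 -0.    0.06] shift cur axes [21.3  0.8  1.1] shift in target axes [21.3  0.8  1.1]
[-0.57500845  0.07543585  0.03109983]
```

View pics/e.png

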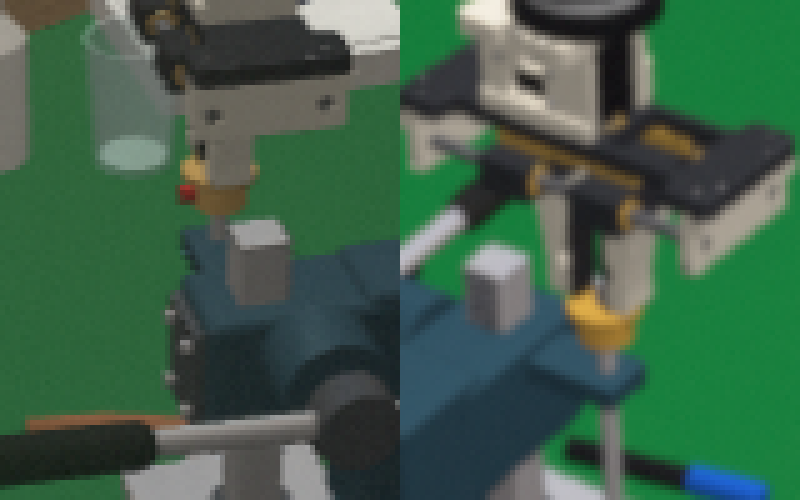

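Fingers straddle the rod, tips just above or on the flange, and the side force is gone. Pushing down.

Emit:
play_rows(
  deltas=[
    [[1.5, 0.3, 0.3], [0, 0, 0]],
    [[1.5, 0.2, 0.3], [0, 0, 0]],
    [[1.5, 0, 0], [0, 0, 0]],
    [[1.5, 0, 0], [0, 0, 0]],
    [[1.5, 0, 0], [0, 0, 0]],
    [[1.5, 0, 0], [0, 0, 0]],
    [[1.5, 0, 0], [0, 0, 0]],
    [[1.5, 0, 0], [0, 0, 0]],
    [[1.5, 0, 0], [0, 0, 0]],
    [[1.5, 0, 0], [0, 0, 0]],
  ],
)

```text
t: 13.45
position: [0.5971, -0.0548, 0.2448]
tool_rot: [-0.006, 0.707, 0.006, 0.707]
ft_force: [-0.6, -2.4, 2.7]
opening: 0.0179
```

Emit:
play_rows(
  deltas=[
    [[1, 0, 0], [0, 0, 0]],
    [[1, 0, 0], [0, 0, 0]],
    [[1, 0, 0], [0, 0, 0]],
  ],
)

```text
t: 13.75
position: [0.5971, -0.0548, 0.2419]
tool_rot: [-0.006, 0.707, 0.006, 0.707]
ft_force: [-1.9, -1.5, 2.9]
opening: 0.0182
```

Sliding at about 3 N of friction. Seat is expected at 239 mm.

Emit:
play_rows(
  deltas=[
    [[0.7, 0, 0], [0, 0, 0]],
    [[0.7, 0, 0], [0, 0, 0]],
    [[0.7, 0, 0], [0, 0, 0]],
    [[0.5, 0, 0], [0, 0, 0]],
  ],
)

```text
t: 14.15
position: [0.5971, -0.0548, 0.2393]
tool_rot: [-0.006, 0.707, 0.006, 0.707]
ft_force: [-1.8, 0.1, 5.3]
opening: 0.018
```

Emit:
play_rows(
  deltas=[
    [[0.4, 0, 0], [0, 0, 0]],
    [[0.4, 0, 0], [0, 0, 0]],
  ],
)

```text
t: 14.35
position: [0.5972, -0.0548, 0.2393]
tool_rot: [-0.007, 0.707, 0.006, 0.707]
ft_force: [-4.1, 1.4, 9.3]
opening: 0.0175
```

Seated: travel stopped at z = 239.3 mm, exactly lug + 22 mm, while the force rose to 9 N. Straight up, then over to the lever.

Emit:
play_rows(
  deltas=[
    [[-2, 0, 0], [0, 0, 0]],
    [[-5, 0, 0], [0, 0, 0]],
    [[-10, 0, 0], [0, 0, 0]],
    [[-20, 0, 0], [0, 0, 0]],
    [[-25, 0, 0], [0, 0, 0]],
    [[-25, 0, 0], [0, 0, 0]],
    [[-13, 0, 0], [0, 0, 0]],
    [[0, -15, -10], [0, 0, 0]],
    [[0, -28, -20], [0, 0, 0]],
    [[0, -28, -20], [0, 0, 0]],
  ],
)

```text
t: 15.35
position: [0.5472, -0.1273, 0.3374]
tool_rot: [-0.007, 0.708, 0.007, 0.706]
ft_force: [-0.0, -0.6, 1.2]
opening: 0.0179
```

Emit:
play_rows(
  deltas=[
    [[0, -28, -20], [0, 0, 0]],
    [[0, -28, -20], [0, 0, 0]],
    [[0, -28, -20], [0, 0, 0]],
    [[0, -10, -7], [0, 0, 0]],
    [[0, 0, 0], [0, 0, 0]],
    [[0, 0, 0], [0, 0, 0]],
  ],
  grip=-1,
)

```text
t: 15.95
position: [0.483, -0.2219, 0.3381]
tool_rot: [-0.006, 0.707, 0.006, 0.707]
ft_force: [0.8, 0.2, 0.3]
opening: 0.0604
```

Run:
```python
from h import *
to([.478,-.223,.193],down(1))
c=cap('side','side5'); d=cap('scene','scene5')
a=cv2.resize(c['img'][210:310,280:380,::-1],None,fx=4,fy=4,interpolation=3); 
b=cv2.resize(d['img'][180:280,230:330,::-1],None,fx=4,fy=4,interpolation=3); cv2.imwrite('pics/f.png',np.hstack([a,b]))
```

```text
t 15.95 pos [ 483.  -221.9  338.1] F [0.8 0.2 0.3] open 0.0604
rotvec deg (tool) [-0.01 -0.02 -0.02] shift cur axes [145.1  -1.1  -4.9] shift in target axes [145.1  -1.   -5. ]
```

View pics/f.png

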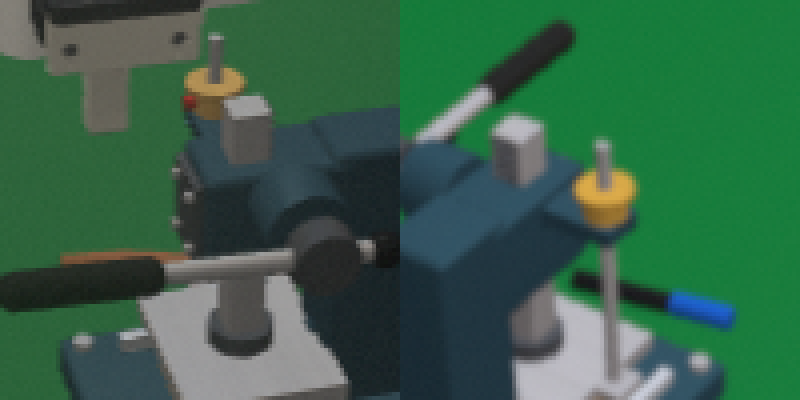

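The collar sits on the lug (scene crop ~(605,225)) with the rod sticking out above it, and the lever is still at level. Now down over the grip.

Emit:
play_rows(
  deltas=[
    [[0, -1, -2.5], [0, 0, 0]],
    [[0, 0, -2.5], [0, 0, 0]],
    [[10, 0, 0], [0, 0, 0]],
    [[20, 0, 0], [0, 0, 0]],
    [[25, 0, 0], [0, 0, 0]],
    [[25, 0, 0], [0, 0, 0]],
    [[25, 0, 0], [0, 0, 0]],
    [[20, 0, 0], [0, 0, 0]],
    [[13, 0, 0], [0, 0, 0]],
    [[6, 0, 0], [0, 0, 0]],
  ],
)

```text
t: 17.05
position: [0.4775, -0.2228, 0.193]
tool_rot: [-0.006, 0.708, 0.007, 0.706]
ft_force: [0.4, -0.6, 0.6]
opening: 0.0872
```

Emit:
play_rows(
  deltas=[
    [[0, 0, 0], [0, 0, 0]],
    [[0, 0, 0], [0, 0, 0]],
    [[0, 0, 0], [0, 0, 0]],
    [[0, 0, 0], [0, 0, 0]],
    [[0, 0, 0], [0, 0, 0]],
    [[0, 0, 0], [0, 0, 0]],
    [[0, 0, 0], [0, 0, 0]],
    [[0, 0, 0], [0, 0, 0]],
  ],
  grip=1,
  squeeze=40,
)

```text
t: 17.85
position: [0.4781, -0.223, 0.1946]
tool_rot: [-0.006, 0.707, 0.006, 0.707]
ft_force: [0.4, -0.9, 0.4]
opening: 0.0293
```

Emit:
play_rows(
  deltas=[
    [[0, 0, 0], [0, 0, 0]],
    [[0, 0, 0], [0, 0, 0]],
    [[0, 0, 0], [0, 0, 0]],
  ],
)

```text
t: 18.15
position: [0.4781, -0.2238, 0.1947]
tool_rot: [-0.007, 0.707, 0.006, 0.707]
ft_force: [0.7, -5.7, -0.2]
opening: 0.023
```

Gripped (23 mm). A gentle start to the lifting arc.

Emit:
play_rows(
  deltas=[
    [[-1.3, 0, -0.1], [0, 0.5, 0]],
    [[-2.6, 0, -0.2], [0, 1, 0]],
    [[-2.6, 0, -0.2], [0, 1, 0]],
    [[-2.6, 0, -0.2], [0, 1, 0]],
    [[-3.9, 0, -0.2], [0, 1.5, 0]],
    [[-3.9, 0, -0.2], [0, 1.5, 0]],
    [[-3.9, 0, -0.2], [0, 1.5, 0]],
    [[-3.9, 0, -0.2], [0, 1.5, 0]],
  ],
)

```text
t: 18.95
position: [0.4782, -0.2237, 0.2184]
tool_rot: [-0.007, 0.764, 0.005, 0.645]
ft_force: [1.9, -6.9, -8.3]
opening: 0.0233
```

Emit:
play_rows(
  deltas=[
    [[-3.9, 0, -0.2], [0, 1.5, 0]],
    [[-3.9, 0, -0.2], [0, 1.5, 0]],
    [[-3.9, 0, -0.2], [0, 1.5, 0]],
    [[-3.9, 0, -0.2], [0, 1.5, 0]],
    [[-3.9, 0, -0.2], [0, 1.5, 0]],
    [[-3.9, 0, -0.2], [0, 1.5, 0]],
    [[-3.9, 0, -0.2], [0, 1.5, 0]],
    [[-3.9, 0, -0.2], [0, 1.5, 0]],
    [[-3.9, 0, -0.2], [0, 1.5, 0]],
    [[-3.9, 0, -0.2], [0, 1.5, 0]],
  ],
)

```text
t: 19.95
position: [0.4866, -0.2232, 0.256]
tool_rot: [-0.007, 0.842, 0.005, 0.539]
ft_force: [-3.0, -4.3, -7.8]
opening: 0.023
```

Run:
```python
from h import *
s=robot.get_state();Q=Ro.from_quat(s['tool_rot']);g=s['position']-Q.apply([.019,0,0])
print(g,s['ft_force'],np.arctan2(g[2]-.205,.628-g[0]),np.hypot(g[2]-.205,.628-g[0]))
```

```text
[ 0.49454552 -0.22306784  0.27326529] [-2.96228822 -4.29508886 -7.82115409] 0.4728249851956326 0.1499007912672818
```

Emit:
play_rows(
  deltas=[
    [[-2.6, 0, -0.2], [0, 1, 0]],
    [[-2.6, 0, -0.2], [0, 1, 0]],
    [[-2.6, 0, -0.2], [0, 1, 0]],
    [[-1.5, 0, 0], [0, 0.6, 0]],
  ],
)

```text
t: 20.35
position: [0.4902, -0.223, 0.2648]
tool_rot: [-0.008, 0.858, 0.005, 0.513]
ft_force: [-4.0, -4.1, -6.2]
opening: 0.023
```

Emit:
play_rows(
  deltas=[
    [[-1, 0, 0], [0, 0.4, 0]],
    [[-1, 0, 0], [0, 0.4, 0]],
  ],
)

```text
t: 20.55
position: [0.4911, -0.223, 0.2667]
tool_rot: [-0.008, 0.862, 0.005, 0.507]
ft_force: [-4.4, -3.9, -6.1]
opening: 0.0232
```

Emit:
play_rows(
  deltas=[
    [[-1, 0, 0], [0, 0.3, 0]],
    [[-1, 0, 0], [0, 0.3, 0]],
  ],
)

```text
t: 20.75
position: [0.4913, -0.2229, 0.2676]
tool_rot: [-0.007, 0.865, 0.005, 0.502]
ft_force: [-8.3, -7.0, -15.9]
opening: 0.023
```

Force jumped at the top stop. One small nudge more, then check the angle.

Emit:
play_rows(
  deltas=[
    [[-0.8, 0, 0], [0, 0, 0]],
    [[0, 0, 0], [0, 0, 0]],
  ],
)

```text
t: 20.95
position: [0.4913, -0.2229, 0.2676]
tool_rot: [-0.007, 0.865, 0.005, 0.501]
ft_force: [-8.0, -6.0, -15.4]
opening: 0.023
```

Run:
```python
from h import *
s=robot.get_state();Q=Ro.from_quat(s['tool_rot']);g=s['position']-Q.apply([.019,0,0])
print(g,s['ft_force'],np.arctan2(g[2]-.205,.628-g[0]),np.hypot(g[2]-.205,.628-g[0]))
```

```text
[ 0.50072611 -0.22274531  0.28403744] [ -8.0279714   -5.99467188 -15.42236443] 0.5557197236538542 0.1498184218635036
```

Emit:
play_rows(
  deltas=[
    [[0, 0, 0], [0, 0, 0]],
    [[0, 0, 0], [0, 0, 0]],
    [[0, 0, 0], [0, 0, 0]],
    [[0, 0, 0], [0, 0, 0]],
    [[0, 0, 0], [0, 0, 0]],
    [[0, 0, 0], [0, 0, 0]],
    [[0, 0, 0], [0, 0, 0]],
  ],
  grip=-1,
)

```text
t: 21.65
position: [0.4933, -0.2226, 0.2701]
tool_rot: [-0.008, 0.864, 0.005, 0.504]
ft_force: [-0.3, -0.2, -0.1]
opening: 0.0735
```

Emit:
play_rows(
  deltas=[
    [[-5, 0, 0], [0, 0, 0]],
    [[-10, 0, 0], [0, 0, 0]],
    [[-15, 0, 0], [0, 0, 0]],
    [[-15, 0, 0], [0, 0, 0]],
    [[-20, 0, -5], [0, 0, 0]],
    [[-20, 0, -10], [0, 0, 0]],
    [[-20, 0, -10], [0, 0, 0]],
    [[-10, 0, 0], [0, 0, 0]],
    [[0, 0, 0], [0, 0, 0]],
  ],
)

```text
t: 22.55
position: [0.529, -0.2222, 0.3842]
tool_rot: [-0.008, 0.863, 0.004, 0.505]
ft_force: [-0.9, -0.2, -0.6]
opening: 0.088
```

Run:
```python
from h import *
to([.5,-.223,.36],down(1))
c=cap('side','side6'); d=cap('scene','scene6')
a=cv2.resize(c['img'][200:300,280:380,::-1],None,fx=4,fy=4,interpolation=3); 
b=cv2.resize(d['img'][155:255,220:320,::-1],None,fx=4,fy=4,interpolation=3); cv2.imwrite('pics/g.png',np.hstack([a,b]))
```

```text
t 22.55 pos [ 529.  -222.2  384.2] F [-0.9 -0.2 -0.6] open 0.088
rotvec deg (tool) [  0.03 -29.31   0.05] shift cur axes [ 35.3  -0.2 -13.5] shift in target axes [ 24.2  -0.2 -29. ]
```

View pics/g.png

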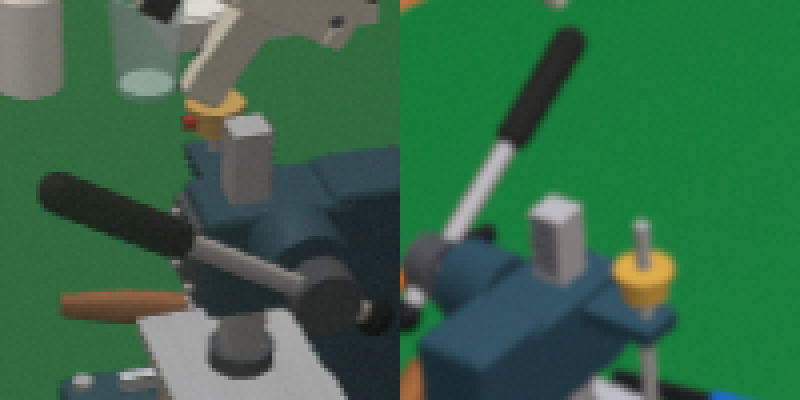

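Run:
```python
from h import *
s,d=load('scene6'),load('side6')
for n,a,b in [('rodtop',(220+642/4,155+224/4),(0,0)),]:
    print('rodtop z on axis check', proj(s,np.array([.5975,-.055,.2855])),a)
d0=load('side0')['img'].astype(int);x=np.abs(d['img'].astype(int)-d0).sum(2)[300:]; print('changed px rows>=300',(x>90).sum(1)[::20])
print(robot.finish_job())
```

```text
rodtop z on axis check [280.23005707 211.14819664] (380.5, 211.0)
changed px rows>=300 [59 44 67 66 49 51 20 17 30]
the job is handed in; nothing more can be done
None
```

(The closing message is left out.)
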